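Load bobbins single file through the gate

TASK

Get the bobbin loader ready for sewing: with the fingertips, push the three loose thread bobbins along the tray floor through the narrow yellow gate and into the slot, one at a time: red first, then white, then blue. Each must end up lying in the slot, wholly past the gate. Only slide them, never lift them, and leave the green thread cop, the jar and the steel weight where they stand.

Things in the scene. Friction and masses are not known exactly. Their poses are not given: they have to be found in the camera images.
- loader: bobbin loader, a flat dark-steel tray with aluminium walls, fixed to the bench. Origin on the bench top, on the slot's centre line at the gate's entrance. x points from the bay through the gate along the slot, y to the left of that, z up. Floor 6 mm above the bench; all its walls are low, tops 13 mm above the bench, so fingertips held 14 to 18 mm above the bench pass over them and still push a bobbin
- bay_mid (a point): middle of the bay's floor (loader x = -100 mm, y = 0). Bay inside: loader x from -152 mm, y from -90 to 90 mm; two slanting funnel walls close it, from (-50, +-90) mm to the gate at (0, +-18) mm
- gate (a point): middle of the gate, on the floor, on the slot's centre line (loader x = 4 mm): two low round yellow posts, 8 mm in diameter (loader x 0 to 8 mm), with 36 mm clear between them. A bobbin is wholly past it when its centre is at loader x = 23 mm or more
- slot_end (a point): far end of the slot, on the floor, on its centre line, at the face of the white end stop (loader x = 130 mm). The slot is straight, 37 mm wide and level with the bay, loader x from 8 to 130 mm; it holds the three bobbins in single file with about 32 mm to spare. A bobbin pushed in slides on the ones before it
- red_mid (a point): centre (half-way up) of the red bobbin: a loose flat disc 30 mm in diameter and 16 mm high, 15 to 31 g, lying flat on the loader's floor; red top with a small steel hub. Its centre is 14 mm above the bench, its top 22 mm
- white_mid (a point): centre (half-way up) of the white bobbin: a loose flat disc 30 mm in diameter and 16 mm high, 15 to 31 g, lying flat on the loader's floor; white top with a small steel hub. Its centre is 14 mm above the bench, its top 22 mm
- blue_mid (a point): centre (half-way up) of the blue bobbin: a loose flat disc 30 mm in diameter and 16 mm high, 15 to 31 g, lying flat on the loader's floor; blue top with a small steel hub. Its centre is 14 mm above the bench, its top 22 mm
- cop: bystander: green thread cop, a tapered spool 40 mm wide at its foot and 66 mm tall, standing on the bench beside the slot; origin at its foot
- jar: bystander: small jar, 40 mm in diameter and 60 mm tall, standing on the bench beside the slot; origin at its foot
- weight: bystander: dark steel block 40 x 30 x 45 mm tall, standing on the bench beside the bay; origin at the centre of its underside
Not all that is in view belongs to the job. Of the things that look like the part that bears red_mid, the middle-sized one is meant.

How it is judged:
By the outcome, as a careful person would: the job done as asked, in the order asked, and still so for the second after the job is handed in, with the robot touching nothing.
It also fails if it takes over 72 s, if anything falls off the work surface, if the arm or the gripper's body presses on something with over 40 N, if the wrist force passes 120 N, or if a joint passes its speed limit or range.

ROBOT

A 6-joint arm with a two-finger parallel gripper is mounted at the origin on the work surface. World frame = base frame: x ahead of the robot, y to its left, z up, the work surface at z = 0. Lengths are in mm, angles in rad, forces in N, time in s.
With the tool pointing down it reaches from about 275 to 750 mm from the base axis. Payload 10.2 kg.
Tool frame: the origin (TCP) lies at the very end of the fingers, on their centre line; the grasp point (between the pads) lies 19 mm behind it; z points along the fingers, y is the line along which they close (so a half turn about z gives the same grasp; the last joint's range is limited). The gripper opens to 85 mm and grips with 20 to 120 N. Pads are 22 mm wide; open, the fingers measure 114 mm over their backs; the gripper's body (76 mm by 85 mm) begins 54 mm behind the grasp point. The pads swing forward as they close: fully open they stand 13 mm farther back than shut.
Start: joints at [-1.521, 0.313, 1.498, -0, 1.331, -0.223], TCP at [141.437, -505.595, 231.294] pointing down, gripper open.
Joint ranges: [-2.94, 2.94], [-0.97, 2.17], [0.19, 2.56], [-1.23, 4.37], [0.02, 3.11], [-2.88, 2.88]. Speed limits (rad/s): [2.39, 2.39, 3.01, 3.14, 3.14, 3.14].

INTERFACE

Orientations are given as a unit quaternion [w, x, y, z].
In Python, from rig import ctrl gives the robot as it stands.
- The arm moves only by the shell command python3 -m pendant 'ROWS' [FORCE]. ROWS is JSON, a list that holds one entry, the list of rows, each a list of 5 numbers: the shift along the tool's x, y, z normalised to -1 to 1, where 1 is 200 mm, then the turn about the tool's z normalised to -1 to 1, where 1 is pi rad, then the opening, from 0 (shut) to 1 (fully open). In form: [[[dx, dy, dz, spin, hand], ...]]. A call has 1 to 12 rows; each row is the pose to reach, as a shift and turn from the pose commanded when the call began, along the tool's axes at that moment, turning the shorter way round; what a row does not reach only later rows make up. A row lasts 1/10 s, in which the tool goes at most 50 mm and 8.59 degrees, less where a joint would pass 70% of its speed; a pose out of reach is approached as far as the arm can. A call with a number of a shift or a turn outside -1 to 1 is refused whole. A call with a gripper value outside its range is refused whole. The fingers move at their own pace and stop on an object; FORCE is the grip in N (left out, the last holds). Time passes only in rows, so rows that repeat a pose let the fingers close. It gives the time, the measured TCP pose, the force, the opening and the grip force at its end, in the units of the state.
- ctrl.sense(): the state, without advancing time (a new reading comes with each control period).
- ctrl.capture(name): name is "scene" or "top" or "wrist"; returns (picture, depth): 400x640x3 uint8, blue, green, red; 400x640 float32, mm along the optical axis (not along the pixel's ray), 0 where there is no reading.
- ctrl.get_calibration(name): a dict with "K" (3x3 intrinsics, pixels), "origin" and "rotation" of the camera in the world. Camera axes: x right, y down, z forward; pixel columns grow to the right and rows downward; lengths in mm; the calibration is good to about 2 mm. A picture is of the moment at which its call begins: read the wrist's pose just before it. get_calibration takes no time and is no camera call; for the wrist camera it gives the pose at the moment of the call.
- ctrl.finish_job(): hands the job in; it is judged then, once.
The state is a dict: "time_s": time; "joints": joint angles; "dq": joint speeds; "tau": joint torques, N m; "eef_pos": TCP position; "ee_rot": TCP orientation; "force": force on the tool from outside, world axes, zero at the start; "wrist_torque": the same for the moment, N m; "grip_width": opening from 0.0 (shut) to 1.0 (fully open); "grip_force": force on a finger pad.
Only numpy, scipy, OpenCV 4.12 (cv2) and the standard library are available. Lean on these libraries where they do the work, as an engineer would, in place of code of your own. Each camera call takes 0.05 s, during which the arm holds its last target. There are 200 camera calls.

## Working session

There is one attempt and no reset: what is moved stays moved. The work goes in short steps, Python scripts to look and compute and a shell command to move; the robot and the scene stay as the last step left them, time stands still between calls to the robot, and variables do not carry over. Pictures are saved under pics/ and viewed, at most 10 in all, crops included, and the job is handed in when it is done.

```bash
mkdir -p pics; ls; python3 - <<'E'
from rig import ctrl
import cv2
s=ctrl.sense();print(s['time_s'],s['eef_pos'],s['ee_rot'],s['grip_width'])
for n in("top","scene"):
    p,d=ctrl.capture(n);cv2.imwrite(f"pics/{n}0.png",p);c=ctrl.get_calibration(n);print(n,c)
    import numpy as np;np.save(f"pics/{n}0d.npy",d)
E
```

```text
pics
0.0 [ 141.41585922 -505.30967681  230.73158493] [-6.59848128e-04  9.90708810e-01  1.35998595e-01  3.52699321e-05] 1.0015121009258432
top {'K': array([[470.08854895,   0.        , 320.9245732 ],
       [  0.        , 470.08854895, 198.43900358],
       [  0.        ,   0.        ,   1.        ]]), 'origin': array([522.15195551,  81.06464392, 831.34095786]), 'rotation': array([ 0.02664198, -0.70145423,  0.71138732, -0.03435486])}
scene {'K': array([[472.7756899 ,   0.        , 320.00184394],
       [  0.        , 472.7756899 , 198.08041561],
       [  0.        ,   0.        ,   1.        ]]), 'origin': array([1210.72242151,    4.0318489 ,  449.87204706]), 'rotation': array([-0.35047493,  0.65295321,  0.58883395, -0.32263604])}
```

View pics/top0.png

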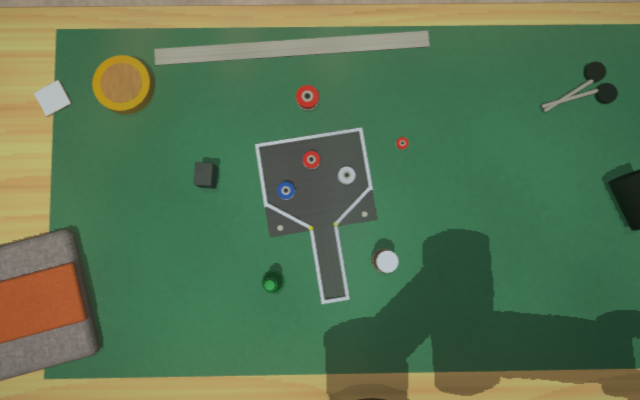

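The top view shows the tray with red (311,159), white (346,175) and blue (286,190). The gate posts are at (311,228) and (335,223), and the slot end is near (335,300). The other two red discs, (307,96) large and (402,143) small, are decoys outside the tray.

```bash
cat > h.py <<'E'
import numpy as np,cv2
from scipy.spatial.transform import Rotation as R
from rig import ctrl
def cast(n,px,z,c=None):
    c=c or ctrl.get_calibration(n);px=np.atleast_2d(px).astype(float)
    q=np.array(c['rotation']);M=q if q.shape==(3,3) else R.from_quat(q[[1,2,3,0]]).as_matrix()
    r=np.c_[(px-c['K'][:2,2])/c['K'][0,0],np.ones(len(px))]@M.T
    return (c['origin']+r*((z-c['origin'][2])/r[:,2])[:,None])[:,:2]
def mask(p,col):
    h=cv2.cvtColor(p,cv2.COLOR_BGR2HSV);H,S,V=[h[...,i].astype(int) for i in range(3)]
    return {'red':((H<7)|(H>173))&(S>140)&(V>90),'blue':(H>100)&(H<125)&(S>130)&(V>70),
     'white':(S<40)&(V>135),'yellow':(H>20)&(H<34)&(S>130)&(V>90)}[col].astype(np.uint8)
def blobs(p,col,box,amin=4):
    x0,y0,x1,y1=box;m=mask(p,col);k=np.zeros_like(m);k[y0:y1,x0:x1]=m[y0:y1,x0:x1]
    n,l,s,c=cv2.connectedComponentsWithStats(k)
    out=[]
    for i in range(1,n):
        if s[i,4]>=amin:
            pts=np.argwhere(l==i)[:,::-1].astype(np.float32);(a,b),r=cv2.minEnclosingCircle(pts);out.append((a,b,r,s[i,4],*c[i]))
    return out
E
python3 - <<'E'
from h import *
p=cv2.imread('pics/top0.png')
for c,b in(('red',(290,140,330,180)),('white',(333,160,360,188)),('blue',(270,175,300,205)),('yellow',(300,215,345,235))):
    for o in blobs(p,c,b): print(c,np.round(o,1),cast('top',o[4:6],22 if c!='yellow' else 13).round(1))
c=[(257,145),(361,129),(371,188),(267,206),(322,303),(349,298)]
print(cast('top',c,13).round(1))
cv2.imwrite('pics/crop.png',cv2.resize(p[115:310,240:410],None,fx=3,fy=3,interpolation=cv2.INTER_CUBIC))
E
```

```text
red [311.  159.    8.5 160.  311.  158.9] [[661.3  88. ]]
white [346.3 175.    8.8 219.  346.3 174.9] [[632.6  27.1]]
blue [285.3 189.7   8.6 150.  285.1 189.8] [[607.9 133.4]]
yellow [335.  224.5   1.1   4.  334.8 224.8] [[546.6  48.2]]
yellow [310.5 227.5   2.1  13.  310.6 227.5] [[542.4  90.3]]
[[688.9 182.9]
 [715.4  -1.2]
 [610.  -16.4]
 [580.9 165.8]
 [412.9  72.4]
 [420.7  25.9]]
```

View pics/crop.png

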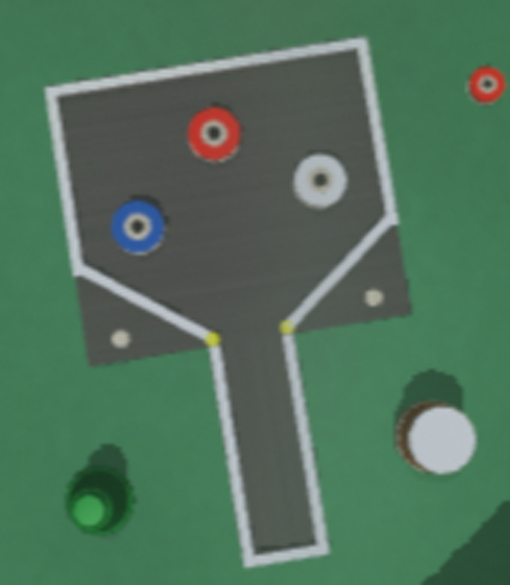

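The crop puts the posts at (212,340) and (287,328), and the inside face of the slot end at about (285,547). I'll fit the loader frame from these.

```bash
cat >> h.py <<'E'
def fit():
    px=np.array([(48,92),(363,43),(393,220),(79,270),(212,340),(287,328),(251,558),(322,547)])/3+[240,115]-.33
    w=cast('top',px,13);l=np.array([(-153.5,-91.5),(-153.5,91.5),(-50,91.5),(-50,-91.5),(4,-22),(4,22),(131.5,-20),(131.5,20)])
    l[:,1]*=1 if FL else 1
    cw,cl=w.mean(0),l.mean(0);A=(l-cl);B=w-cw
    th=np.arctan2((A[:,0]*B[:,1]-A[:,1]*B[:,0]).sum(),(A*B).sum());Rm=np.array([[np.cos(th),-np.sin(th)],[np.sin(th),np.cos(th)]])
    return th,cw-Rm@cl,Rm,(l-cl)@Rm.T+cw-w
FL=0
E
python3 - <<'E'
from h import *
th,o,Rm,res=fit();print(th,o.round(1));print(res.round(1))
for n,w in dict(red=(661.3,88),white=(632.6,27.1),blue=(607.9,133.4)).items(): print(n,((np.array(w)-o)@Rm).round(1))
E
```

```text
-2.9936950070304205 [548.9  69.2]
[[-1.1 -2.9]
 [-1.2  1.9]
 [ 1.8  1.9]
 [ 1.6 -0.5]
 [ 0.1 -0.4]
 [ 0.3 -0.3]
 [-0.9 -0.4]
 [-0.6  0.7]]
red [-113.9   -2. ]
white [-76.6  54. ]
blue [-67.8 -54.8]
```

```bash
cat >> h.py <<'E'
TH,O,RM=-2.9937,np.array([548.9,69.2]),None
def plan(*pts):
    """pts: (loader x,y of TCP, world z, push angle deg in loader). push face = tool -x"""
    s=ctrl.sense();q=np.array(s['ee_rot']);M=R.from_quat(q[[1,2,3,0]]).as_matrix();h=np.arctan2(M[1,0],M[0,0]);e=np.array(s['eef_pos'])
    c,n=np.cos(TH),np.sin(TH);Rm=np.array([[c,-n],[n,c]])
    lp=(e[:2]-O)@Rm
    print('t',round(s['time_s'],2),'loader',lp.round(1),'z',e[2].round(1),'ang',round(np.degrees((h-TH-np.pi+np.pi)%(2*np.pi)-np.pi),1),'F',np.round(s['force'],1),'grip',round(s['grip_width'],3))
    for x,y,z,a in pts:
        d=np.r_[O+Rm@[x,y],z]-e
        X=np.array([np.cos(h),np.sin(h)]);Y=np.array([np.sin(h),-np.cos(h)])
        t=TH+np.radians(a)+np.pi; sp=-((t-h+np.pi)%(2*np.pi)-np.pi)/np.pi
        print((x,y,z,a),'->',np.round([d[:2]@X/200,d[:2]@Y/200,-d[2]/200,sp],4))
E
python3 -c "
from h import *
plan((-150,-2.5,100,0))"
```

```text
t 0.1 loader [487.7 508.2] z 230.8 ang 7.2 F [0.1 0.4 0.3] grip 0.999
(-150, -2.5, 100, 0) -> [ 3.4817 -2.1366  0.654   0.0398]
```

```bash
A='[[[0.87,-0.534,0,0,0.24],[0.87,-0.534,0,0,0.24],[0.87,-0.534,0,0,0.24],[0.87,-0.534,0,0,0.24],[0.87,-0.534,0,0,0.24]]]'; true
python3 -m pendant '[[[0.87,-0.534,0,0,0.24],[0.87,-0.534,0,0,0.24],[0.87,-0.534,0,0,0.24],[0.87,-0.534,0,0,0.24],[0.87,-0.534,0,0,0.24]]]'
python3 -m pendant '[[[0.87,-0.534,0,0,0.24],[0.87,-0.534,0,0,0.24],[0.87,-0.534,0,0,0.24],[0.87,-0.534,0,0,0.24],[0.87,-0.534,0,0,0.24]]]'
python3 -m pendant '[[[0.87,-0.534,0.2,0,0.24],[0.87,-0.534,0.2,0,0.24],[0.87,-0.534,0.2,0,0.24],[0.87,-0.534,0.2,0,0.24],[0.87,-0.534,0.2,0,0.24]]]'
python3 -c "
from h import *
plan((-150,-2.5,100,0),(-150,-2.5,50,0))"
```

```text
time_s: 0.6
eef_pos: [282.7, -352.3, 231.3]
ee_rot: [-0.0, 0.99, 0.138, 0.0]
force: [-0.1, -0.1, 0.5]
grip_width: 0.236
grip_force: 0.0
time_s: 1.1
eef_pos: [421.2, -202.8, 231.1]
ee_rot: [-0.0, 0.99, 0.139, 0.0]
force: [-0.7, -0.3, 0.3]
grip_width: 0.239
grip_force: 0.0
time_s: 1.6
eef_pos: [559.2, -53.8, 189.4]
ee_rot: [-0.001, 0.99, 0.138, -0.001]
force: [0.7, -0.8, -0.2]
grip_width: 0.242
grip_force: 0.0
t 1.6 loader [  7.9 123.2] z 189.4 ang 7.3 F [ 0.7 -0.8 -0.2] grip 0.242
(-150, -2.5, 100, 0) -> [ 0.8635 -0.5224  0.447   0.0408]
(-150, -2.5, 50, 0) -> [ 0.8635 -0.5224  0.697   0.0408]
```

```bash
python3 -m pendant '[[[0.86,-0.52,0.45,0.04,0.24],[0.86,-0.52,0.45,0.04,0.24],[0.86,-0.52,0.45,0.04,0.24],[0.86,-0.52,0.45,0.04,0.24],[0.86,-0.52,0.45,0.04,0.24],[0.863,-0.522,0.69,0.041,0.24],[0.863,-0.522,0.69,0.041,0.24],[0.863,-0.522,0.69,0.041,0.24]]]'
python3 - <<'E'
from h import *
plan((-150,-2.5,16,0),(-110,-2,16,0),(-50,-1,16,0),(3,0,16,0))
p,d=ctrl.capture('wrist');cv2.imwrite('pics/w1.png',p);np.save('pics/w1.npy',d)
c=ctrl.get_calibration('wrist')
for o in blobs(p,'red',(0,0,640,400),60): 
    w=cast('wrist',o[4:6],22,c)[0];cc,n=np.cos(TH),np.sin(TH);print(np.round(o,1),((w-O)@np.array([[cc,-n],[n,cc]])).round(1))
E
```

```text
time_s: 2.4
eef_pos: [695.7, 89.2, 53.6]
ee_rot: [0.0, 0.997, 0.071, -0.001]
force: [0.1, -0.5, 0.4]
grip_width: 0.242
grip_force: 0.0
t 2.4 loader [-148.1    1.9] z 53.6 ang -0.3 F [ 0.1 -0.5  0.4] grip 0.242
(-150, -2.5, 16, 0) -> [ 0.0093 -0.0219  0.1879 -0.0016]
(-110, -2, 16, 0) -> [-0.1907 -0.0184  0.1879 -0.0016]
(-50, -1, 16, 0) -> [-0.4907 -0.0119  0.1879 -0.0016]
(3, 0, 16, 0) -> [-0.7556 -0.0055  0.1879 -0.0016]
[ 330.5   97.7   38.4 3235.   329.7   97.3] [-228.4    9.2]
[551.  262.   19.1 700.  549.8 262.4] [-126.5  151.7]
[ 312.   278.2   24.3 1148.   315.1  277.5] [-116.7    0. ]
```

View pics/w1.png

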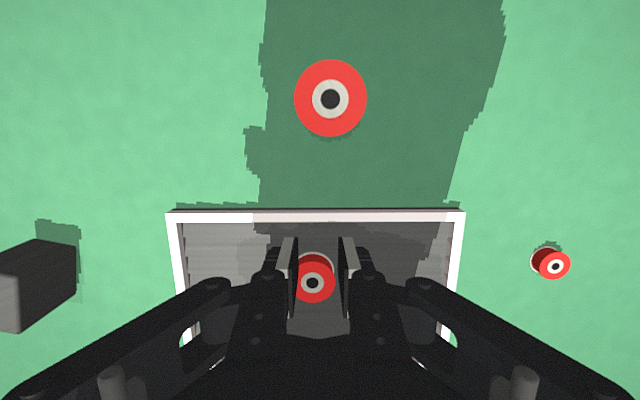

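The wrist view shows the red hub at (312,283) between the two fingertips, which are at columns 290 and 345. The cradle is lined up to within a few mm, so I'll descend and push.

```bash
python3 -m pendant '[[[0.01,-0.022,0.1,-0.002,0.24],[0.01,-0.022,0.185,-0.002,0.24],[0.01,-0.022,0.185,-0.002,0.24],[0.01,-0.022,0.185,-0.002,0.24]]]'
python3 -c "
from h import *
plan((-145,-2.5,16,0),(-110,-2,16,0),(-50,-1,16,0),(0,0,16,0),(15,0,16,0))"
```

```text
time_s: 2.85
eef_pos: [697.5, 94.8, 17.2]
ee_rot: [0.0, 0.997, 0.075, 0.0]
force: [-0.6, -0.2, -0.1]
grip_width: 0.245
grip_force: 0.0
t 2.85 loader [-150.8   -3.4] z 17.2 ang 0.1 F [-0.6 -0.2 -0.1] grip 0.245
(-145, -2.5, 16, 0) -> [-0.0289  0.0047  0.0061  0.0006]
(-110, -2, 16, 0) -> [-0.2039  0.0068  0.0061  0.0006]
(-50, -1, 16, 0) -> [-0.5039  0.0113  0.0061  0.0006]
(0, 0, 16, 0) -> [-7.539e-01  1.580e-02  6.100e-03  6.000e-04]
(15, 0, 16, 0) -> [-8.289e-01  1.560e-02  6.100e-03  6.000e-04]
```

```bash
python3 -m pendant '[[[-0.03,0.004,0.006,0,0.24],[-0.07,0.004,0.006,0,0.24],[-0.11,0.005,0.006,0,0.24],[-0.15,0.006,0.006,0,0.24],[-0.19,0.006,0.006,0,0.24],[-0.23,0.007,0.006,0,0.24],[-0.27,0.008,0.006,0,0.24],[-0.31,0.009,0.006,0,0.24],[-0.35,0.01,0.006,0,0.24],[-0.39,0.01,0.006,0,0.24]]]'
python3 - <<'E'
from h import *
p,d=ctrl.capture('top');cv2.imwrite('pics/t2.png',cv2.resize(p[115:310,240:410],None,fx=3,fy=3,interpolation=cv2.INTER_CUBIC))
plan((0,0,16,0),(12,0,16,0))
E
```

```text
time_s: 3.85
eef_pos: [620.0, 81.4, 15.5]
ee_rot: [0.0, 0.997, 0.075, 0.0]
force: [0.6, -0.5, 0.3]
grip_width: 0.244
grip_force: 0.3
t 3.9 loader [-71.1  -1.8] z 15.3 ang 0.1 F [ 0.7  0.4 -0.6] grip 0.24
(0, 0, 16, 0) -> [-0.3557  0.008  -0.0034  0.0008]
(12, 0, 16, 0) -> [-0.4157  0.0078 -0.0034  0.0008]
```

View pics/t2.png

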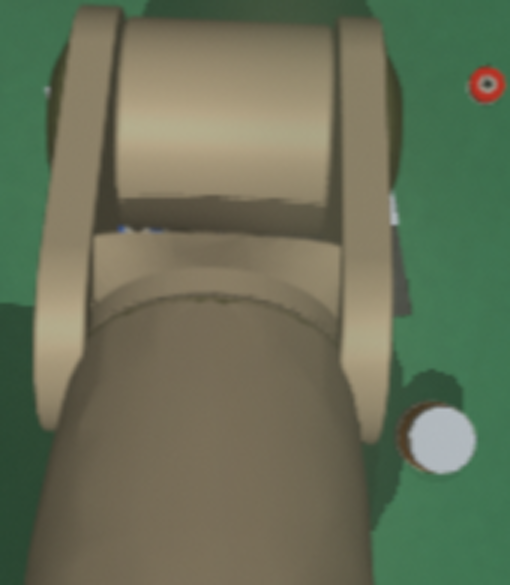

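The arm hides the tray from the top camera here, so I'll finish the push and then check.

```bash
python3 -m pendant '[[[-0.04,0.002,-0.002,0,0.24],[-0.08,0.003,-0.003,0,0.24],[-0.12,0.004,-0.003,0,0.24],[-0.16,0.005,-0.003,0,0.24],[-0.2,0.006,-0.003,0,0.24],[-0.24,0.007,-0.003,0,0.24],[-0.28,0.008,-0.003,0,0.24],[-0.32,0.008,-0.003,0,0.24],[-0.36,0.008,-0.003,0,0.24],[-0.39,0.008,-0.003,0,0.24],[-0.42,0.008,-0.003,0,0.24]]]'
python3 - <<'E'
from h import *
plan()
a,_=ctrl.capture('scene');b,_=ctrl.capture('wrist')
cv2.imwrite('pics/t3.png',cv2.resize(np.hstack([a,b]),(800,250)))
E
```

```text
time_s: 5.0
eef_pos: [537.2, 67.4, 15.8]
ee_rot: [0.0, 0.997, 0.075, 0.0]
force: [0.6, 0.6, -0.6]
grip_width: 0.24
grip_force: 0.0
t 5.0 loader [11.9  0.1] z 15.8 ang 0.1 F [ 0.6  0.6 -0.6] grip 0.24
```

View pics/t3.png

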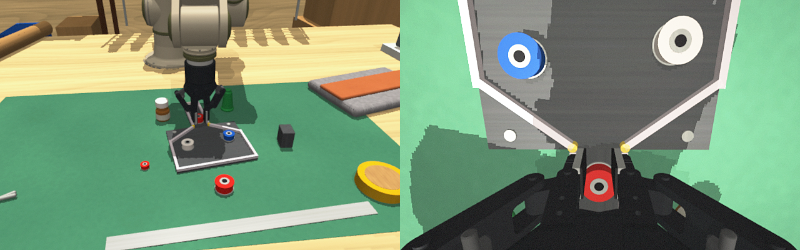

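The wrist view shows red just ahead of the fingertips, past the yellow posts and inside the slot. White is next.

```bash
python3 -c "
from h import *
plan((0,0,55,0),(-91.6,84.5,50,-63.8))"
```

```text
t 5.1 loader [12.  0.] z 15.7 ang 0.1 F [-0.4 -1.   0.1] grip 0.243
(0, 0, 55, 0) -> [ 6.010e-02  1.000e-04 -1.964e-01  7.000e-04]
(-91.6, 84.5, 50, -63.8) -> [ 0.5171  0.4236 -0.1714  0.3552]
```

```bash
python3 -m pendant '[[[0.04,0,-0.05,0,0.24],[0.06,0,-0.2,0,0.24],[0.3,0.1,-0.2,0.1,0.24],[0.52,0.42,-0.17,0.355,0.24],[0.52,0.42,-0.17,0.355,0.24],[0.52,0.42,-0.17,0.355,0.24],[0.52,0.42,-0.17,0.355,0.24],[0.52,0.42,-0.17,0.355,0.24],[0.52,0.42,-0.17,0.355,0.24],[0.52,0.42,-0.17,0.355,0.24],[0.52,0.42,-0.17,0.355,0.24]]]'
cat >> h.py <<'E'
def tol(w):
    c,n=np.cos(TH),np.sin(TH);return (np.asarray(w)-O)@np.array([[c,-n],[n,c]])
E
python3 - <<'E'
from h import *
plan((-91.6,84.5,16,-63.8),(-59.5,19.5,16,-63.8))
p,d=ctrl.capture('wrist');c=ctrl.get_calibration('wrist')
p2,_=ctrl.capture('top')
for n,q in(('wrist',p),('top',p2)):
  for col in('blue','red','white'):
    for o in blobs(q,col,(0,0,640,400),60):
      l=tol(cast(n,o[4:6],22)[0])
      if -160<l[0]<130 and abs(l[1])<100: print(n,col,np.round(o[2:4],1),l.round(1))
cv2.imwrite('pics/t4.png',cv2.resize(np.hstack([p,p2]),(800,250)))
E
```

```text
time_s: 6.2
eef_pos: [653.1, 0.0, 49.6]
ee_rot: [-0.0, 0.886, -0.464, 0.0]
force: [-0.3, -0.2, 0.3]
grip_width: 0.24
grip_force: 0.0
t 6.2 loader [-92.9  83.8] z 49.6 ang -63.8 F [-0.3 -0.2  0.3] grip 0.24
(-91.6, 84.5, 16, -63.8) -> [3.00e-04 7.40e-03 1.68e-01 1.00e-04]
(-59.5, 19.5, 16, -63.8) -> [-3.622e-01  7.800e-03  1.680e-01  1.000e-04]
wrist white [ 111. 5023.] [-121.2   71.1]
wrist white [  26.2 1731. ] [-79.3  57. ]
wrist white [ 26.9 904. ] [-71.8  23.1]
wrist white [ 14.6 208. ] [-138.8  -18.3]
wrist white [  43. 2771.] [124.   90.4]
top blue [  8.6 150. ] [-67.8 -54.8]
top white [ 45.8 444. ] [-127.2  -62.3]
```

View pics/t4.png

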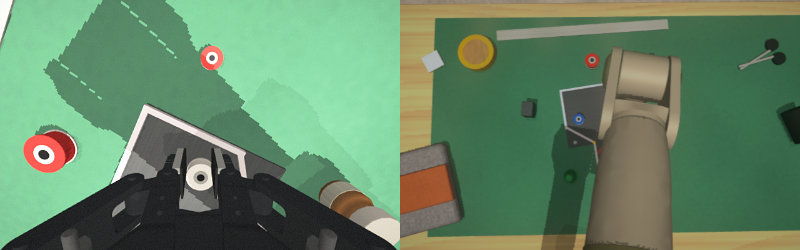

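The white hub at (200,177) is centred between the fingers in the wrist half. I'll descend and push it to the centre line.

```bash
python3 -m pendant '[[[0,0.006,0.1,0,0.24],[0,0.006,0.168,0,0.24],[0,0.006,0.168,0,0.24],[-0.04,0.006,0.168,0,0.24],[-0.08,0.006,0.168,0,0.24],[-0.12,0.006,0.168,0,0.24],[-0.16,0.006,0.168,0,0.24],[-0.2,0.006,0.168,0,0.24],[-0.24,0.006,0.168,0,0.24],[-0.28,0.006,0.168,0,0.24],[-0.32,0.006,0.168,0,0.24],[-0.36,0.006,0.168,0,0.24]]]'
python3 -c "
from h import *
plan((-69,40,16,-63.8),(-69,40,50,-63.8),(-88,0,50,0))"
```

```text
time_s: 7.5
eef_pos: [610.7, 59.0, 16.1]
ee_rot: [-0.0, 0.886, -0.464, 0.0]
force: [0.8, 0.1, 0.4]
grip_width: 0.238
grip_force: 0.3
t 7.5 loader [-59.6  19.2] z 16.1 ang -63.8 F [0.8 0.1 0.4] grip 0.238
(-69, 40, 16, -63.8) -> [0.1141 0.0039 0.0007 0.0002]
(-69, 40, 50, -63.8) -> [ 0.1141  0.0039 -0.1693  0.0002]
(-88, 0, 50, 0) -> [-0.0233 -0.1697 -0.1693 -0.3542]
```

```bash
python3 -m pendant '[[[0.05,0.004,0,0,0.24],[0.11,0.004,-0.1,0,0.24],[0.11,0.004,-0.19,0,0.24],[-0.023,-0.17,-0.19,-0.354,0.24],[-0.023,-0.17,-0.17,-0.354,0.24],[-0.023,-0.17,-0.17,-0.354,0.24],[-0.023,-0.17,-0.17,-0.354,0.24],[-0.023,-0.17,-0.17,-0.354,0.24],[-0.023,-0.17,-0.17,-0.354,0.24],[-0.023,-0.17,-0.17,-0.354,0.24],[-0.023,-0.17,-0.17,-0.354,0.24],[-0.023,-0.17,-0.17,-0.354,0.24]]]'
python3 - <<'E'
from h import *
plan((-88,0,16,0),(12,0,16,0))
p,d=ctrl.capture('wrist');cv2.imwrite('pics/t5.png',p)
for q in[(320,240),(320,280),(320,300)]: print(q,tol(cast('wrist',q,22)[0]).round(1))
E
```

```text
time_s: 8.7
eef_pos: [636.7, 80.9, 50.0]
ee_rot: [0.0, 0.997, 0.073, 0.0]
force: [-0.1, -0.1, 0.2]
grip_width: 0.241
grip_force: 0.0
t 8.7 loader [-88.6   1.4] z 50.0 ang -0.1 F [-0.1 -0.1  0.2] grip 0.241
(-88, 0, 16, 0) -> [-0.003  -0.0069  0.1701 -0.0003]
(12, 0, 16, 0) -> [-5.030e-01 -6.500e-03  1.701e-01 -3.000e-04]
(320, 240) [-84.7   2.7]
(320, 280) [-57.4   2.7]
(320, 300) [-42.9   2.6]
```

View pics/t5.png

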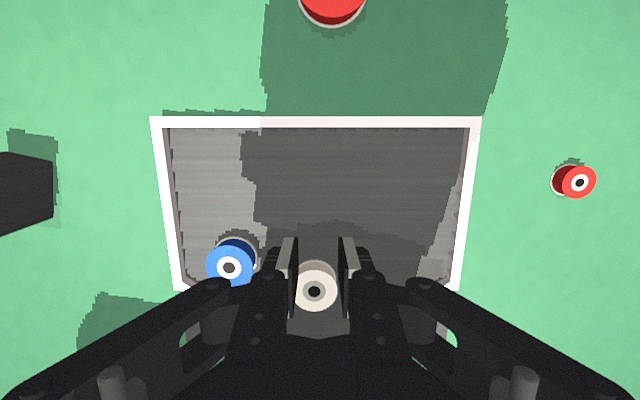

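The white hub at (314,291) lies near loader (-49, 0), on the centre line between the fingers. Blue at (230,267) is clear of the path.

```bash
python3 -m pendant '[[[0,-0.007,0.1,0,0.24],[0,-0.007,0.17,0,0.24],[0,-0.007,0.17,0,0.24],[-0.04,-0.007,0.17,0,0.24],[-0.08,-0.007,0.17,0,0.24],[-0.12,-0.007,0.17,0,0.24],[-0.16,-0.007,0.17,0,0.24],[-0.2,-0.007,0.17,0,0.24],[-0.24,-0.007,0.17,0,0.24],[-0.28,-0.007,0.17,0,0.24],[-0.32,-0.007,0.17,0,0.24]]]'
python3 -m pendant '[[[-0.04,0,0,0,0.24],[-0.08,0,0,0,0.24],[-0.12,0,0,0,0.24],[-0.15,0,0,0,0.24],[-0.18,0,0,0,0.24],[-0.18,0,0,0,0.24]]]'
python3 -c "
from h import *
plan((0,0,55,0),(-83,-85,50,64))"
```

```text
time_s: 9.85
eef_pos: [572.3, 73.5, 16.2]
ee_rot: [0.0, 0.997, 0.073, 0.0]
force: [0.2, -0.2, 0.0]
grip_width: 0.242
grip_force: 0.3
time_s: 10.45
eef_pos: [536.5, 68.3, 16.0]
ee_rot: [-0.0, 0.997, 0.073, -0.0]
force: [-0.4, 0.0, 0.4]
grip_width: 0.238
grip_force: 0.0
t 10.45 loader [12.4 -0.9] z 16.0 ang -0.0 F [-0.4  0.   0.4] grip 0.238
(0, 0, 55, 0) -> [ 0.0619  0.0046 -0.1948 -0.0003]
(-83, -85, 50, 64) -> [ 0.4765 -0.4208 -0.1698 -0.3558]
```

```bash
python3 -m pendant '[[[0.04,0,-0.05,0,0.24],[0.06,0,-0.2,0,0.24],[0.3,-0.1,-0.2,-0.1,0.24],[0.46,-0.43,-0.17,-0.389,0.24],[0.46,-0.43,-0.17,-0.389,0.24],[0.46,-0.43,-0.17,-0.389,0.24],[0.46,-0.43,-0.17,-0.389,0.24],[0.46,-0.43,-0.17,-0.389,0.24],[0.46,-0.43,-0.17,-0.389,0.24],[0.46,-0.43,-0.17,-0.389,0.24],[0.46,-0.43,-0.17,-0.389,0.24],[0.46,-0.43,-0.17,-0.389,0.24]]]'
python3 - <<'E'
from h import *
plan((-79.4,-86.8,16,70),(-55.5,-20.7,16,70))
p,d=ctrl.capture('wrist');cv2.imwrite('pics/t6.png',p)
for o in blobs(p,'blue',(0,0,640,400),60):print(np.round(o,1),tol(cast('wrist',o[4:6],22)[0]).round(1))
E
```

```text
time_s: 11.65
eef_pos: [615.6, 166.9, 49.9]
ee_rot: [-0.0, 0.776, 0.631, -0.0]
force: [-0.6, -0.4, -1.0]
grip_width: 0.241
grip_force: 0.0
t 11.65 loader [-80.4 -86.8] z 49.9 ang 69.8 F [-0.6 -0.4 -1. ] grip 0.241
(-79.4, -86.8, 16, 70) -> [-0.0018 -0.0045  0.1697 -0.0011]
(-55.5, -20.7, 16, 70) -> [-0.3532 -0.0026  0.1697 -0.0011]
[ 314.5  281.4   24.6 1249.   316.4  280.6] [-68.7 -56.9]
```

View pics/t6.png

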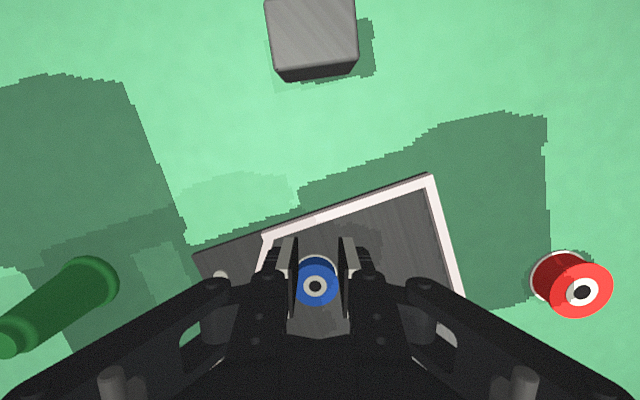

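The blue hub at (315,286) is centred between the fingers, and the weight is well clear.

```bash
python3 -m pendant '[[[0,-0.004,0.1,0,0.24],[0,-0.004,0.17,0,0.24],[0,-0.004,0.17,0,0.24],[-0.04,-0.004,0.17,0,0.24],[-0.08,-0.004,0.17,0,0.24],[-0.12,-0.004,0.17,0,0.24],[-0.16,-0.004,0.17,0,0.24],[-0.2,-0.004,0.17,0,0.24],[-0.24,-0.004,0.17,0,0.24],[-0.28,-0.004,0.17,0,0.24],[-0.32,-0.003,0.17,0,0.24],[-0.353,-0.003,0.17,0,0.24]]]'
python3 -c "
from h import *
plan((-62,-42,50,70),(-86,0,50,0))"
```

```text
time_s: 12.9
eef_pos: [600.8, 97.1, 16.2]
ee_rot: [0.0, 0.775, 0.632, 0.0]
force: [-1.1, 0.6, -0.4]
grip_width: 0.242
grip_force: 0.3
t 12.9 loader [-55.5 -20. ] z 16.2 ang 70.0 F [-1.1  0.6 -0.4] grip 0.242
(-62, -42, 50, 70) -> [ 0.1146 -0.0072 -0.1692 -0.0002]
(-86, 0, 50, 0) -> [-0.0416  0.1775 -0.1692  0.3887]
```

```bash
python3 -m pendant '[[[0.05,-0.003,0,0,0.24],[0.11,-0.004,-0.1,0,0.24],[0.11,-0.004,-0.19,0,0.24],[-0.042,0.178,-0.19,0.389,0.24],[-0.042,0.178,-0.17,0.389,0.24],[-0.042,0.178,-0.17,0.389,0.24],[-0.042,0.178,-0.17,0.389,0.24],[-0.042,0.178,-0.17,0.389,0.24],[-0.042,0.178,-0.17,0.389,0.24],[-0.042,0.178,-0.17,0.389,0.24],[-0.042,0.178,-0.17,0.389,0.24],[-0.042,0.178,-0.17,0.389,0.24]]]'
python3 - <<'E'
from h import *
plan((-86,0,16,0),(12,0,16,0))
p,d=ctrl.capture('wrist')
for o in blobs(p,'blue',(0,0,640,400),60):print(np.round(o,1),tol(cast('wrist',o[4:6],22)[0]).round(1))
E
```

```text
time_s: 14.1
eef_pos: [634.1, 83.4, 50.0]
ee_rot: [-0.0, 0.997, 0.073, -0.0]
force: [-0.0, 0.2, -0.4]
grip_width: 0.238
grip_force: 0.0
t 14.1 loader [-86.4  -1.5] z 50.0 ang -0.1 F [-0.   0.2 -0.4] grip 0.238
(-86, 0, 16, 0) -> [-0.0019  0.0073  0.17   -0.0007]
(12, 0, 16, 0) -> [-0.4919  0.0084  0.17   -0.0007]
[ 321.6  286.    24.6 1255.   319.8  285.2] [-51.5   0. ]
```

```bash
python3 -m pendant '[[[0,0.007,0.1,0,0.24],[0,0.007,0.17,0,0.24],[0,0.007,0.17,0,0.24],[-0.04,0.007,0.17,0,0.24],[-0.08,0.007,0.17,0,0.24],[-0.12,0.007,0.17,0,0.24],[-0.16,0.007,0.17,0,0.24],[-0.2,0.007,0.17,0,0.24],[-0.24,0.007,0.17,0,0.24],[-0.28,0.007,0.17,0,0.24],[-0.32,0.007,0.17,0,0.24]]]'
python3 -m pendant '[[[-0.04,0,0,0,0.24],[-0.08,0,0,0,0.24],[-0.12,0,0,0,0.24],[-0.15,0,0,0,0.24],[-0.18,0,0,0,0.24],[-0.18,0,0,0,0.24]]]'
python3 -m pendant '[[[0.05,0,0,0,0.24],[0.08,0,-0.2,0,0.24],[0.1,0,-0.5,0,0.24],[0.1,0,-0.6,0,0.24],[0.1,0,-0.6,0,0.24]]]'
python3 - <<'E'
from h import *
plan()
p,d=ctrl.capture('wrist');cv2.imwrite('pics/t7.png',p)
E
```

```text
time_s: 15.25
eef_pos: [570.4, 71.6, 16.2]
ee_rot: [0.0, 0.997, 0.074, 0.0]
force: [0.2, -0.4, 0.4]
grip_width: 0.24
grip_force: 0.3
time_s: 15.85
eef_pos: [534.7, 66.4, 16.1]
ee_rot: [-0.0, 0.997, 0.073, -0.0]
force: [-0.1, 0.3, -0.0]
grip_width: 0.239
grip_force: 0.0
time_s: 16.35
eef_pos: [557.2, 69.3, 140.3]
ee_rot: [0.001, 0.997, 0.074, 0.004]
force: [1.1, 0.4, 0.1]
grip_width: 0.242
grip_force: 0.0
t 16.35 loader [-8.2  1.1] z 140.3 ang -0.0 F [1.1 0.4 0.1] grip 0.242
```

View pics/t7.png

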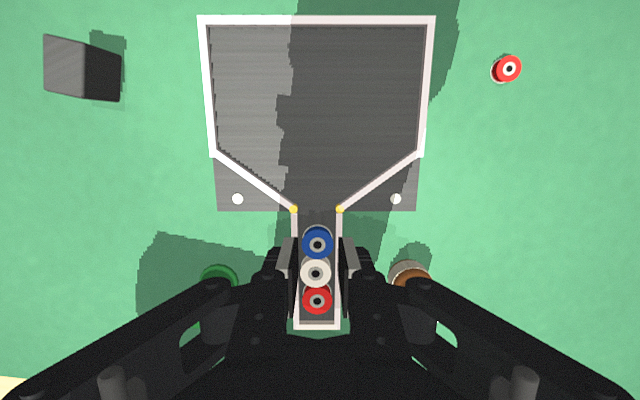

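The wrist view shows red (317,301), white (316,273) and blue (317,242) in single file in the slot. All three are past the gate posts (row 209), and the cop and jar are still standing.

```bash
python3 - <<'E'
from h import *
print(tol(cast('wrist',[(317,244),(316,273),(317,301)],22)).round(1))
print(ctrl.finish_job())
E
```

```text
[[36.6  0.3]
 [66.5 -0.8]
 [96.9  0.1]]
the job is handed in; nothing more can be done
None
```

The job is handed in. Red, white and blue went into the slot in that order, with centres at loader x ≈ 97, 67 and 37 mm, all past the 23 mm mark. It took about 16 s of the 72 s allowed, and I saw no contact with the cop, jar or weight.

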